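# Butt a blank against the hidden length stop and secure it

### The job

Load the long pale wooden blank into the routing jig: lay it flat on the jig's base, flush along the aluminium fence, and slide it in under the yellow dust hood until you feel its end butt against the length stop hidden inside. The stop is only held by friction, so feel for it gently and do not shove it off its setting. Then, with the blank left touching the stop, swing the wooden hold-down by its red pin all the way across the blank; leave the other things on the bench alone.

Things in the scene. Friction and masses are not known exactly. Their poses are not given: they have to be found in the camera images.
- board: The blank: a loose pale wooden bar 200 (own x) x 45 (y) x 30 mm (z), 0.19 kg. Origin: centre of its underside. Both ends are alike, so either may go in first. It starts lying flat on the bench beside the jig.
- jig: The routing jig, fixed to the bench. Origin on the bench surface; its x axis is the way the blank is slid in (toward the hood), z up. Dark brown base x -190 to 190, y -120 to 55 mm, top 18 mm above the bench.
- fence_line (a point): Point on the base top (jig x = 0, y = 0, z = 18 mm) on the centre line of a blank lying flush. The low aluminium fence runs along the jig's x over the whole base; its face is 22.5 mm to -y of this line; it is 16 mm thick and rises 9 mm above the base.
- hood_mouth (a point): Middle of the open mouth of the yellow hood, on the base top, jig x = 40, y = 0. The hood runs to x = 190; tunnel 38 mm high, y -38 to +44; roof top 48 mm above the base; dust spout (radius 30) at x = 135, 40 mm taller. The stop inside is a block across the tunnel, face 15 to 75 mm in from the mouth, different each time; it slips at about 16 N along x.
- pin (a point): The red upright grip pin of the hold-down, 14 mm diameter, 34 mm tall above the arm: this point is its mid-height (70 mm from the pivot axis; 78 mm above the bench). The wooden arm below it is 20 mm wide and 10 mm thick, its underside 33 mm above the base, so that it passes 3 mm over a blank lying on the base.
- pivot (a point): The upright pivot axis of the hold-down, at jig x = -35, y = -80 mm (outside the fence), at the underside of the arm; a 9 mm radius post stands below it and a 7 mm radius steel head 18 mm above it.
- holddown (a joint): Angle of the hold-down: 0 = arm points to the jig's -y (away from the track), pi/2 = along the jig's -x, pi = across the blank (jig +y), its end stop. It grows clockwise seen from above; it stays where left and takes about 1 N at the pin to turn.
- offcut: Bystander: pale plywood offcut 85 x 60 x 22 mm, lying on the bench. Origin: centre of its underside.
- clamp: Bystander: bar clamp lying flat, black and steel with a red handle, 260 mm bar along its x, jaws reach 90 mm to its +y. Origin: middle of the bar, on the bench.
- driver: Bystander: red-handled screwdriver lying on the bench, along its x.

How it is judged:
On the way, in this order (a step that is already met when the one before it is completed fails the run):
1. the blank lies flat in the track, flush along the fence, its end against the hidden stop (distance between board and stop_mark below 0.1085 m and y of board in the frame of jig between -0.003 and 0.003 m and z of board in the frame of jig below 0.0205 m and angle between the x axis of board and the x axis of jig, either way round below 0.03 rad), for 0.2 s.
2. the hold-down is swung fully across the blank (value of joint holddown above 2.9 rad), for 0.2 s.
At the end, for the whole second after the job is handed in: The blank rests flat on the jig's base, within 3 mm and 0.03 rad of flush along the fence, its end within 2.5 mm of the hidden stop, the stop within 4 mm of its setting, and the hold-down turned across it (beyond 2.9 rad) (all of step 1 and value of joint holddown above 2.9 rad and linear speed of board below 0.01 m/s and distance of stop_mark from where it was at the start of the episode below 0.004 m); the robot touches nothing.
It fails at once if the hidden stop is shoved 4 mm or more off its setting (distance of stop_mark from where it was at the start of the episode above 0.004 m).
It fails at once if the offcut, clamp or screwdriver is moved more than 20 mm (distance of any of offcut, clamp, driver from where it was at the start of the episode above 0.02 m).
It also fails if it takes over 56 s, if anything falls off the work surface, if the arm or the gripper's body presses on something with over 40 N, if the wrist force passes 120 N, or if a joint passes its speed limit or range.

### The arm

A 6-joint arm with a two-finger parallel gripper is mounted at the origin on the work surface. World frame = base frame: x ahead of the robot, y to its left, z up, the work surface at z = 0. Lengths are in m, angles in rad, forces in N, time in s.
With the tool pointing down it reaches from about 0.35 to 0.85 m from the base axis. Payload 8.1 kg.
Tool frame: the origin (TCP) lies midway between the tips of the shut fingers; the grasp point (between the pads) lies 19 mm behind it; z points along the fingers, y is the direction in which the jaws open and shut (so a half turn about z gives the same grasp; the last joint's range is limited). The gripper opens to 93 mm and grips with 3 to 60 N. Pads are 15 mm wide; open, the fingers measure 128 mm over their backs; the gripper's body (75 mm by 188 mm) begins 65 mm behind the grasp point.
Start: joints at [-1.264, 0.13, 1.488, -0, 1.523, -0.085], TCP at [0.229, -0.555, 0.219] pointing down, gripper open.
Joint ranges: [-2.96, 2.96], [-0.89, 2.26], [0.02, 2.5], [-1.34, 4.48], [0, 2.73], [-2.66, 2.66]. Speed limits (rad/s): [2.39, 2.39, 2.79, 3.14, 3.14, 3.14].

### API

Orientations are given as a rotation vector (axis times angle).
In Python, from plant import robot gives the robot as it stands. The module is installed in compiled form; this text tells all that it offers.
- The arm moves only by the shell command python3 -m pendant 'ROWS' [FORCE]. ROWS is JSON, a list of rows, each an object with "translation": the shift along the tool's x, y, z in mm, a list of three; "twist": the turn, a rotation vector about the tool's x, y, z in rad, a list of three; "grip": the opening, from -1 (shut) to 1 (fully open). A call has exactly 10 rows; each row shifts and turns the pose as measured when the row begins, along the tool's axes as they then stand; what a row does not reach is not made up. A row lasts 1/10 s, in which the tool goes at most 50 mm and 8.59 degrees, less where a joint would pass 70% of its speed; a pose out of reach is approached as far as the arm can. A call is refused whole if a number of a shift passes 50 or a number of a turn 0.15, either way. A call with a gripper value outside its range is refused whole. The fingers move at their own pace and stop on an object; FORCE is the grip in N (left out, the last holds). Time passes only in rows, so rows that do not move let the fingers close, or fill a call up. It gives the time, the measured TCP pose, the force and the opening at its end, in the units of the state.
- robot.read_state(): the state, without advancing time (a new reading comes with each control period).
- robot.read_camera(name): name is "side" or "top"; returns (picture, depth): 400x640x3 uint8, red, green, blue; 400x640 float32, m along the optical axis (not along the pixel's ray), 0 where there is no reading.
- robot.camera_info(name): a dict with "vertical_fov" (degrees; the focal length in pixels is half the picture's height over the tangent of half this angle, whatever the lens; pixels are square), "cx", "cy" (the principal point, pixels), "cam_to_world" (4x4, takes a point from camera to world coordinates). Camera axes: x right, y up, looking along -z (the intrinsics and any distortion apply to the point x, -y, -z); pixel columns grow to the right and rows downward; lengths in m; the calibration is good to about 2 mm. A picture is of the moment at which its call begins. camera_info takes no time and is no camera call.
- robot.close_job(): hands the job in, once; it reports no verdict.
The state is a dict: "t": time; "q": joint angles; "dq": joint speeds; "joint_torque": joint torques, N m; "tool_pos": TCP position; "orientation": TCP orientation; "force": force on the tool from outside, world axes, zero at the start; "wrist_torque": the same for the moment, N m; "opening": finger opening in m.
Only numpy, scipy, OpenCV 4.12 (cv2) and the standard library are available. Lean on these libraries where they do the work, as an engineer would, in place of code of your own. Each camera call takes 0.05 s, during which the arm holds its last target. There are 200 camera calls.

## Working session

There is one attempt and no reset: what is moved stays moved. The work goes in short steps, Python scripts to look and compute and a shell command to move; the robot and the scene stay as the last step left them, time stands still between calls to the robot, and variables do not carry over. Pictures are saved under pics/ and viewed, about 8 in all and at most 12, crops included, and the job is handed in when it is done.

```bash
mkdir -p pics
cat > h.py <<'E'
import numpy as np, cv2
from plant import robot
from scipy.spatial.transform import Rotation as R
def snap(n,f):
    p,d=robot.read_camera(n); cv2.imwrite(f'pics/{f}.png',p[:,:,::-1]); np.savez(f'/tmp/{f}.npz',p=p,d=d); return p,d
def K(n):
    i=robot.camera_info(n); f=200/np.tan(np.radians(i['vertical_fov'])/2); return f,i['cx'],i['cy'],np.array(i['cam_to_world'])
def ray(n,u,v,z):
    f,cx,cy,T=K(n); d=T[:3,:3]@np.array([(u-cx)/f,-(v-cy)/f,-1]); o=T[:3,3]; return o+d*(z-o[2])/d[2]
def cloud(n,d):
    f,cx,cy,T=K(n); v,u=np.indices(d.shape); P=np.stack([(u-cx)/f*d,-(v-cy)/f*d,-d],-1); return P@T[:3,:3].T+T[:3,3]
E
python3 - <<'E'
from h import *
for n in('side','top'):
    snap(n,n+'0'); print(robot.camera_info(n))
s=robot.read_state(); print(s['t'],s['tool_pos'],s['orientation'],s['opening'],s['force'])
print(R.from_rotvec(s['orientation']).as_matrix().round(3))
E
```

```text
{'vertical_fov': 47.68828635309107, 'cx': 317.739538673339, 'cy': 197.75442531112802, 'cam_to_world': array([[-0.85609529,  0.29742498, -0.42265734,  0.00450035],
       [-0.51623954, -0.45344295,  0.72655779,  0.9169214 ],
       [ 0.02444544,  0.84019514,  0.54173291,  0.81184664],
       [ 0.        ,  0.        ,  0.        ,  1.        ]])}
{'vertical_fov': 45.17421949384349, 'cx': 311.72303707795885, 'cy': 189.4369567301654, 'cam_to_world': array([[ 0.01745336,  0.99724853, -0.0720468 ,  0.46102118],
       [-0.9998327 ,  0.0178021 ,  0.00420107, -0.04653656],
       [ 0.0054721 ,  0.07196142,  0.99739241,  1.44265846],
       [ 0.        ,  0.        ,  0.        ,  1.        ]])}
0.1 [ 0.2289771  -0.55402543  0.2176991 ] [-3.07985815e+00 -6.11169815e-01  3.25919552e-04] 0.09320176648736377 [-0.67466562  0.37058777  0.87281919]
[[ 0.924  0.382 -0.001]
 [ 0.382 -0.924  0.002]
 [ 0.    -0.002 -1.   ]]
```

View pics/top0.png

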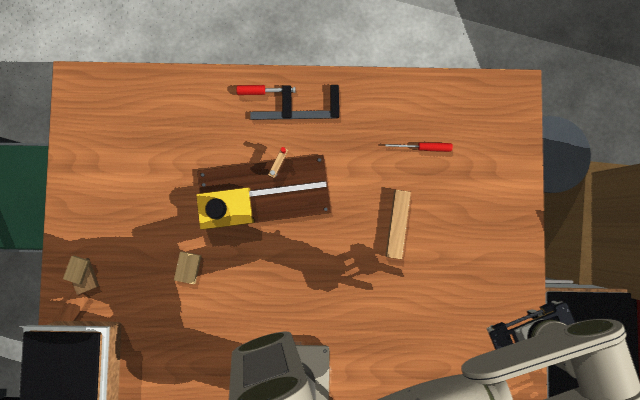

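View pics/side0.png

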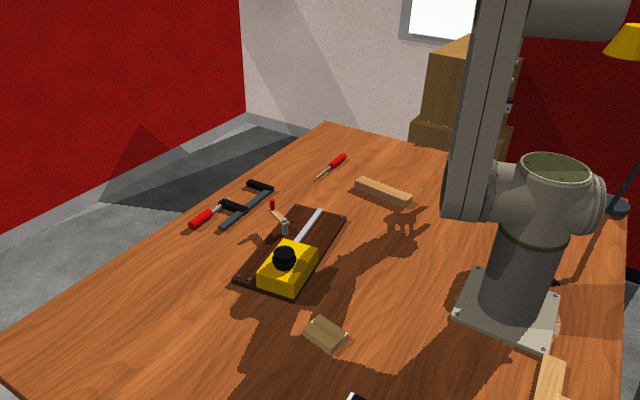

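The top view shows the blank at about (399,225) and the jig centred near (262,190). The yellow hood is on the left at (225,208), with the white fence at (250–327,190) and the red pin at (283,150). The side view shows the same layout, and nothing lies between the blank and the jig mouth.

```bash
cat > m.py <<'E'
from h import *
p=np.load('/tmp/top0.npz'); d=p['d']; p=p['p']; hsv=cv2.cvtColor(p,cv2.COLOR_RGB2HSV); C=cloud('top',d)
def big(m):
    n,l,s,c=cv2.connectedComponentsWithStats(m.astype(np.uint8)); i=1+np.argmax(s[1:,4]); return l==i
def win(u0,u1,v0,v1):
    w=np.zeros(d.shape,bool); w[v0:v1,u0:u1]=1; return w
def rect(m,z,n='top'):
    c=max(cv2.findContours(m.astype(np.uint8),0,1)[0],key=cv2.contourArea).reshape(-1,2)
    W=np.array([ray(n,u,v,z)[:2] for u,v in c]); r=cv2.minAreaRect((W*1000).astype(np.float32)); return r, cv2.boxPoints(r)
Z=C[...,2]
b=big(win(380,420,180,270)&(Z>.018)&(Z<.045)); print('board z',np.median(Z[b]),rect(b,.03))
j=big(win(180,345,140,240)&(Z>.010)&(Z<.13)); print('jigall',rect(j,.018))
y=big(win(180,345,140,240)&(Z>.058)&(Z<.075)); print('hood',np.median(Z[y]),rect(y,.066))
f=big(win(252,345,140,240)&(hsv[...,1]<60)&(hsv[...,2]>150)); v,u=np.nonzero(f); print('fence z',np.median(Z[f]),rect(f,.027))
r=big(win(270,295,140,165)&((hsv[...,0]<8)|(hsv[...,0]>172))&(hsv[...,1]>180)&(hsv[...,2]>100)); v,u=np.nonzero(r); print('pin',u.mean(),v.mean(),r.sum(),Z[r].max(),ray('top',u.mean(),v.mean(),.09))
E
python3 m.py
```

```text
board z 0.02956341757751213 (((466.524169921875, -306.69677734375), (47.4044189453125, 199.07325744628906), 82.74817657470703), array([[ 364.7918 , -317.6448 ],
       [ 562.27264, -342.77396],
       [ 568.25653, -295.74875],
       [ 370.7757 , -270.6196 ]], dtype=float32))
jigall (((573.4058837890625, 98.4117202758789), (212.58924865722656, 390.2373352050781), 8.54643440246582), array([[ 439.2948  ,  275.5672  ],
       [ 497.28833 , -110.336845],
       [ 707.51697 ,  -78.74376 ],
       [ 649.52344 ,  307.16028 ]], dtype=float32))
hood 0.06531608367559893 (((502.7186584472656, 198.21588134765625), (102.07389831542969, 149.99842834472656), 8.41212272644043), array([[441.259   , 264.9419  ],
       [463.20264 , 116.557236],
       [564.17834 , 131.48987 ],
       [542.2347  , 279.8745  ]], dtype=float32))
fence z 0.026549074438864784 (((564.9480590820312, 15.9541015625), (15.248285293579102, 218.45993041992188), 8.327208518981934), array([[541.58496 , 122.9283  ],
       [573.22363 , -93.22844 ],
       [588.31116 , -91.020096],
       [556.6725  , 125.13664 ]], dtype=float32))
pin 282.84 149.28 25 0.09705017576121278 [0.67147292 0.03168947 0.09      ]
```

```bash
python3 -m pendant '[{"translation":[0,0,0],"twist":[0,0,0.13],"grip":1},{"translation":[0,0,0],"twist":[0,0,0.13],"grip":1},{"translation":[0,0,0],"twist":[0,0,0.13],"grip":1},{"translation":[0,0,0],"twist":[0,0,0.13],"grip":1},{"translation":[25,-46,0],"twist":[0,0,0],"grip":1},{"translation":[25,-46,0],"twist":[0,0,0],"grip":1},{"translation":[25,-46,0],"twist":[0,0,0],"grip":1},{"translation":[25,-46,0],"twist":[0,0,0],"grip":1},{"translation":[25,-46,0],"twist":[0,0,0],"grip":1},{"translation":[25,-46,0],"twist":[0,0,0],"grip":1}]'
cat > go.py <<'E'
import sys
from h import *
# target x y z(mm) yaw(deg) -> remaining move in the tool axes
x,y,z,a=map(float,sys.argv[1:5]); s=robot.read_state(); M=R.from_rotvec(s['orientation']).as_matrix()
a=np.radians(a); G=np.array([[np.cos(a),np.sin(a),0],[np.sin(a),-np.cos(a),0],[0,0,-1]]).T
G=np.array([[np.cos(a),np.sin(a),0],[np.sin(a),-np.cos(a),0],[0,0,-1]])
D=np.array([x,y,z])-1000*np.array(s['tool_pos'])
print('t',round(s['t'],2),'pos',(1000*np.array(s['tool_pos'])).round(1),'yaw',np.degrees(np.arctan2(M[1,0],M[0,0])).round(2),'F',np.round(s['force'],2),'open',round(1000*s['opening'],1))
print('in tool now',(M.T@D).round(1),'after turning',(G.T@D).round(1),'twist',R.from_matrix(M.T@G).as_rotvec().round(3))
E
python3 go.py 412 -300 12.5 -7.25
```

```text
t: 1.1
tool_pos: [0.4083, -0.3116, 0.2121]
orientation: [-3.122, 0.253, 0.01]
force: [0.9, -0.7, -0.4]
opening: 0.0931
t 1.1 pos [ 408.3 -311.6  212.1] yaw -9.26 F [ 0.86 -0.72 -0.41] open 93.1
in tool now [  3.2 -10.3 199.7] after turning [  2.2 -12.  199.6] twist [-0.009  0.007 -0.035]
```

```bash
python3 -m pendant '[{"translation":[0,0,0],"twist":[-0.009,0.007,-0.035],"grip":1},{"translation":[2,-6,20],"twist":[0,0,0],"grip":1},{"translation":[0,-4,35],"twist":[0,0,0],"grip":1},{"translation":[0,0,40],"twist":[0,0,0],"grip":1},{"translation":[0,0,35],"twist":[0,0,0],"grip":1},{"translation":[0,0,15],"twist":[0,0,0],"grip":1},{"translation":[0,0,0],"twist":[0,0,0],"grip":1},{"translation":[0,0,0],"twist":[0,0,0],"grip":1},{"translation":[0,0,0],"twist":[0,0,0],"grip":1},{"translation":[0,0,0],"twist":[0,0,0],"grip":1}]'
python3 go.py 412 -300 12.5 -7.25
```

```text
t: 2.1
tool_pos: [0.414, -0.2991, 0.064]
orientation: [3.134, -0.175, 0.004]
force: [-0.6, -0.7, 0.1]
opening: 0.0926
t 2.1 pos [ 414.  -299.1   64. ] yaw -6.38 F [-0.61 -0.67  0.09] open 92.6
in tool now [-2.   1.  51.5] after turning [-1.9  1.2 51.5] twist [ 0.003 -0.003  0.015]
```

```bash
python3 -m pendant '[{"translation":[-2,1,20],"twist":[0.003,-0.003,0.015],"grip":1},{"translation":[0,0,20],"twist":[0,0,0],"grip":1},{"translation":[0,0,11],"twist":[0,0,0],"grip":1},{"translation":[0,0,0],"twist":[0,0,0],"grip":1},{"translation":[0,0,0],"twist":[0,0,0],"grip":-1},{"translation":[0,0,0],"twist":[0,0,0],"grip":-1},{"translation":[0,0,0],"twist":[0,0,0],"grip":-1},{"translation":[0,0,0],"twist":[0,0,0],"grip":-1},{"translation":[0,0,0],"twist":[0,0,0],"grip":-1},{"translation":[0,0,0],"twist":[0,0,0],"grip":-1}]' 30
python3 go.py 412 -300 12.5 -7.25
```

```text
t: 3.1
tool_pos: [0.4182, -0.3057, 0.0221]
orientation: [3.125, -0.198, 0.021]
force: [-0.2, 0.4, -0.7]
opening: 0.0496
t 3.1 pos [ 418.2 -305.7   22.1] yaw -7.23 F [-0.25  0.38 -0.69] open 49.6
in tool now [-7.  -5.   9.4] after turning [-6.9 -4.9  9.6] twist [ 0.009 -0.014  0.   ]
```

```bash
python3 -m pendant '[{"translation":[0,0,0],"twist":[0,0,0],"grip":1},{"translation":[0,0,0],"twist":[0,0,0],"grip":1},{"translation":[-3,-2,3],"twist":[0.004,-0.007,0],"grip":1},{"translation":[-3,-2,3],"twist":[0.004,-0.007,0],"grip":1},{"translation":[0,0,2],"twist":[0,0,0],"grip":1},{"translation":[0,0,0],"twist":[0,0,0],"grip":1},{"translation":[0,0,0],"twist":[0,0,0],"grip":1},{"translation":[0,0,0],"twist":[0,0,0],"grip":1},{"translation":[0,0,0],"twist":[0,0,0],"grip":1},{"translation":[0,0,0],"twist":[0,0,0],"grip":1}]' 30
python3 go.py 412 -300 12.5 -7.25
```

```text
t: 4.1
tool_pos: [0.4121, -0.3005, 0.0129]
orientation: [3.135, -0.198, -0.003]
force: [-0.9, -0.1, -0.1]
opening: 0.0932
t 4.1 pos [ 412.1 -300.5   12.9] yaw -7.24 F [-0.88 -0.05 -0.13] open 93.2
in tool now [-0.2 -0.5  0.4] after turning [-0.2 -0.5  0.4] twist [0.    0.002 0.   ]
```

```bash
python3 -m pendant '[{"translation":[0,0,0],"twist":[0,0,0],"grip":-1},{"translation":[0,0,0],"twist":[0,0,0],"grip":-1},{"translation":[0,0,0],"twist":[0,0,0],"grip":-1},{"translation":[0,0,0],"twist":[0,0,0],"grip":-1},{"translation":[0,0,0],"twist":[0,0,0],"grip":-1},{"translation":[0,0,0],"twist":[0,0,0],"grip":-1},{"translation":[0,0,0],"twist":[0,0,0],"grip":-1},{"translation":[0,0,0],"twist":[0,0,0],"grip":-1},{"translation":[0,0,0],"twist":[0,0,0],"grip":-1},{"translation":[0,0,0],"twist":[0,0,0],"grip":-1}]' 30
python3 go.py 412 -300 12.5 -7.25
```

```text
t: 5.1
tool_pos: [0.4123, -0.3008, 0.0132]
orientation: [3.135, -0.198, -0.003]
force: [-0.6, 0.7, 0.9]
opening: 0.0447
t 5.1 pos [ 412.3 -300.8   13.2] yaw -7.23 F [-0.64  0.67  0.85] open 44.7
in tool now [-0.4 -0.8  0.7] after turning [-0.4 -0.8  0.7] twist [0.001 0.002 0.   ]
```

```bash
python3 -m pendant '[{"translation":[0,0,-20],"twist":[0,0,0],"grip":-1},{"translation":[0,0,-30],"twist":[0,0,-0.1],"grip":-1},{"translation":[0,0,-30],"twist":[0,0,-0.14],"grip":-1},{"translation":[0,0,-15],"twist":[0,0,-0.14],"grip":-1},{"translation":[0,0,0],"twist":[0,0,-0.14],"grip":-1},{"translation":[0,0,0],"twist":[0,0,-0.14],"grip":-1},{"translation":[0,0,0],"twist":[0,0,-0.14],"grip":-1},{"translation":[0,0,0],"twist":[0,0,-0.14],"grip":-1},{"translation":[0,0,0],"twist":[0,0,-0.14],"grip":-1},{"translation":[0,0,0],"twist":[0,0,-0.14],"grip":-1}]' 30
python3 go.py 543 -48 80 98.33
```

```text
t: 6.1
tool_pos: [0.4089, -0.2974, 0.1074]
orientation: [-2.636, -1.69, 0.007]
force: [-0.1, -0.3, -2.7]
opening: 0.0445
t 6.1 pos [ 408.9 -297.4  107.4] yaw 65.35 F [-0.15 -0.28 -2.66] open 44.5
in tool now [282.6  18.1  27.6] after turning [227.3 168.8  27.4] twist [-0.01  -0.005 -0.576]
```

```bash
python3 -m pendant '[{"translation":[0,0,0],"twist":[-0.003,-0.002,-0.14],"grip":-1},{"translation":[0,0,0],"twist":[-0.003,-0.002,-0.14],"grip":-1},{"translation":[0,0,0],"twist":[-0.003,0,-0.14],"grip":-1},{"translation":[0,0,0],"twist":[0,0,-0.14],"grip":-1},{"translation":[35,30,0],"twist":[0,0,0],"grip":-1},{"translation":[35,30,0],"twist":[0,0,0],"grip":-1},{"translation":[35,30,0],"twist":[0,0,0],"grip":-1},{"translation":[35,30,0],"twist":[0,0,0],"grip":-1},{"translation":[35,25,0],"twist":[0,0,0],"grip":-1},{"translation":[25,15,0],"twist":[0,0,0],"grip":-1}]' 30
python3 go.py 543 -48 80 98.33
```

```text
t: 7.1
tool_pos: [0.5347, -0.0695, 0.1027]
orientation: [-2.039, -2.381, 0.005]
force: [0.2, -1.5, -1.9]
opening: 0.0451
t 7.1 pos [534.7 -69.5 102.7] yaw 98.84 F [ 0.24 -1.49 -1.87] open 45.1
in tool now [19.9 11.6 22.7] after turning [20.1 11.3 22.7] twist [-0.007 -0.003  0.009]
```

```bash
python3 -m pendant '[{"translation":[10,6,10],"twist":[-0.004,-0.002,0.009],"grip":-1},{"translation":[9,5,15],"twist":[-0.003,-0.001,0],"grip":-1},{"translation":[0,0,15],"twist":[0,0,0],"grip":-1},{"translation":[0,0,10],"twist":[0,0,0],"grip":-1},{"translation":[0,0,0],"twist":[0,0,0],"grip":-1},{"translation":[0,0,0],"twist":[0,0,0],"grip":-1},{"translation":[0,0,0],"twist":[0,0,0],"grip":-1},{"translation":[0,0,0],"twist":[0,0,0],"grip":-1},{"translation":[0,0,0],"twist":[0,0,0],"grip":-1},{"translation":[0,0,0],"twist":[0,0,0],"grip":-1}]' 30
python3 go.py 543 -48 50 98.33
python3 - <<'E'
from h import *
for n in('top','side'):
    p,d=snap(n,n+'1')
a=cv2.imread('pics/top1.png')[130:260,180:380]; b=cv2.imread('pics/side1.png')[170:320,200:400]
cv2.imwrite('pics/both1.png',np.hstack([cv2.resize(a,(400,260),interpolation=2),cv2.resize(b,(347,260),interpolation=2)]))
E
```

```text
t: 8.1
tool_pos: [0.5432, -0.0462, 0.0504]
orientation: [-2.05, -2.38, 0.001]
force: [0.4, 0.7, -3.0]
opening: 0.0445
t 8.1 pos [543.2 -46.2  50.4] yaw 98.51 F [ 0.37  0.66 -3.  ] open 44.5
in tool now [-1.8 -0.5  0.4] after turning [-1.8 -0.5  0.4] twist [-0.001 -0.     0.003]
```

View pics/both1.png

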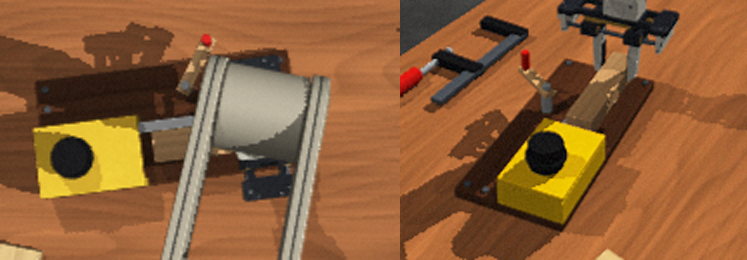

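The crop shows the blank held over the track, lying along the fence, with its leading end near the mouth (top pixel about (257,203)). Next I'll measure the blank against the fence in this picture.

Run:
```python
from h import *
q=np.load('/tmp/top1.npz'); d=q['d'];p=q['p']; C=cloud('top',d); Z=C[...,2]
x=np.array([-.1448,.9895]); y=np.array([-.9895,-.1448]); O=np.array([523.5,85.5])
hsv=cv2.cvtColor(p,cv2.COLOR_RGB2HSV)
W=np.zeros(d.shape,bool); W[185:225,252:300]=1
def rows(m,z,name):
    c=[]
    for u in range(255,282):
        v=np.nonzero(m[:,u])[0]
        if len(v)<3: continue
        a=1000*ray('top',u,v.min()-.5,z)[:2]-O; b=1000*ray('top',u,v.max()+.5,z)[:2]-O
        c.append([u,len(v),a@x,a@y,b@x,b@y])
    c=np.array(c); print(name,c[[0,len(c)//2,-1]].round(1), np.median(c,0).round(2)); return c
b=W&(Z>.055)&(Z<.08)&(hsv[...,0]>8)&(hsv[...,0]<25); print(b.sum(),np.median(Z[b])); 
b&=~((hsv[...,1]>230)&(hsv[...,0]>22))
rows(b,.0675,'board'); 
f=W&(hsv[...,1]<70)&(hsv[...,2]>70)&(Z<.04)&(Z>.02); print(f.sum()); rows(f,.027,'fence')
```

```text
310 0.0661775308160093
board [[256.    9.   18.8 -19.5  21.8   6.1]
 [265.   16.   -7.1 -19.1  -1.6  26.4]
 [274.    6.  -33.4 -21.5 -31.3  -4.4]] [265.    16.    -7.12 -20.13  -1.6   24.62]
130
fence [[255.    6.   23.7 -40.5  25.8 -22.9]
 [266.    5.   -8.8 -39.3  -7.  -24.6]
 [276.    3.  -38.4 -38.5 -37.4 -29.7]] [265.5    5.    -7.35 -39.31  -5.39 -23.7 ]
```

```bash
python3 -m pendant '[{"translation":[0,0,8],"twist":[0,0,0.003],"grip":-1},{"translation":[0,0,7],"twist":[0,0,0],"grip":-1},{"translation":[0,0,2],"twist":[0,0,0],"grip":-1},{"translation":[0,0,1],"twist":[0,0,0],"grip":-1},{"translation":[0,0,1],"twist":[0,0,0],"grip":-1},{"translation":[0,0,0],"twist":[0,0,0],"grip":-1},{"translation":[0,0,0],"twist":[0,0,0],"grip":-1},{"translation":[0,0,0],"twist":[0,0,0],"grip":-1},{"translation":[0,0,0],"twist":[0,0,0],"grip":-1},{"translation":[0,0,0],"twist":[0,0,0],"grip":-1}]' 30
python3 go.py 543 -48 31 98.33
```

```text
t: 9.2
tool_pos: [0.5435, -0.0459, 0.0313]
orientation: [-2.053, -2.377, 0.001]
force: [-1.1, -0.2, 0.5]
opening: 0.0446
t 9.2 pos [543.5 -45.9  31.3] yaw 98.35 F [-1.12 -0.19  0.45] open 44.6
in tool now [-2.  -0.8  0.3] after turning [-2.  -0.8  0.3] twist [-0.001 -0.     0.   ]
```

```bash
python3 -m pendant '[{"translation":[0,1,0],"twist":[0,0,0],"grip":-1},{"translation":[0,1,0],"twist":[0,0,0],"grip":-1},{"translation":[0,1,0],"twist":[0,0,0],"grip":-1},{"translation":[0,0,0],"twist":[0,0,0],"grip":-1},{"translation":[0,0,0],"twist":[0,0,0],"grip":-1},{"translation":[0,0,0],"twist":[0,0,0],"grip":-1},{"translation":[0,0,0],"twist":[0,0,0],"grip":-1},{"translation":[0,0,0],"twist":[0,0,0],"grip":-1},{"translation":[0,0,0],"twist":[0,0,0],"grip":-1},{"translation":[0,0,0],"twist":[0,0,0],"grip":-1}]' 30
python3 go.py 543.5 -45.9 31 98.33
```

```text
t: 10.2
tool_pos: [0.5452, -0.0457, 0.0314]
orientation: [-2.052, -2.375, 0.005]
force: [-2.8, 0.1, 0.4]
opening: 0.045
t 10.2 pos [545.2 -45.7  31.4] yaw 98.35 F [-2.85  0.14  0.4 ] open 45.0
in tool now [ 0.  -1.7  0.4] after turning [ 0.  -1.7  0.4] twist [-0.005 -0.001  0.   ]
```

```bash
python3 -m pendant '[{"translation":[0,1.5,0],"twist":[-0.005,0,0],"grip":-1},{"translation":[0,1.5,0],"twist":[0,0,0],"grip":-1},{"translation":[0,1.5,0],"twist":[0,0,0],"grip":-1},{"translation":[0,0.5,0],"twist":[0,0,0],"grip":-1},{"translation":[0,0.5,0],"twist":[0,0,0],"grip":-1},{"translation":[0,0.5,0],"twist":[0,0,0],"grip":-1},{"translation":[0,0.5,0],"twist":[0,0,0],"grip":-1},{"translation":[0,0.5,0],"twist":[0,0,0],"grip":-1},{"translation":[0,0.5,0],"twist":[0,0,0],"grip":-1},{"translation":[0,0.5,0],"twist":[0,0,0],"grip":-1}]' 30
python3 go.py 543.5 -45.9 31 98.33
```

```text
t: 11.2
tool_pos: [0.5453, -0.0456, 0.0316]
orientation: [-2.046, -2.367, 0.018]
force: [-5.4, -1.2, 4.7]
opening: 0.0444
t 11.2 pos [545.3 -45.6  31.6] yaw 98.33 F [-5.39 -1.16  4.68] open 44.4
in tool now [ 0.  -1.8  0.7] after turning [ 0.  -1.8  0.6] twist [-0.017 -0.002 -0.   ]
```

```bash
python3 -m pendant '[{"translation":[0,-0.3,-0.3],"twist":[-0.01,0,0],"grip":-1},{"translation":[0,0,0],"twist":[-0.007,0,0],"grip":-1},{"translation":[3,0,0],"twist":[0,0,0],"grip":-1},{"translation":[3,0,0],"twist":[0,0,0],"grip":-1},{"translation":[3,0,0],"twist":[0,0,0],"grip":-1},{"translation":[3,0,0],"twist":[0,0,0],"grip":-1},{"translation":[3,0,0],"twist":[0,0,0],"grip":-1},{"translation":[3,0,0],"twist":[0,0,0],"grip":-1},{"translation":[3,0,0],"twist":[0,0,0],"grip":-1},{"translation":[0,0,0],"twist":[0,0,0],"grip":-1}]' 8
python3 go.py 545.3 -45.6 31 98.33
```

```text
t: 12.2
tool_pos: [0.542, -0.0234, 0.0313]
orientation: [2.054, 2.376, 0.004]
force: [-1.1, -1.5, -0.3]
opening: 0.0449
t 12.2 pos [542.  -23.4  31.3] yaw 98.32 F [-1.07 -1.48 -0.31] open 44.9
in tool now [-22.5   0.1   0.3] after turning [-22.5   0.1   0.3] twist [ 0.002 -0.001 -0.   ]
```

```bash
python3 -m pendant '[{"translation":[1.5,0,0],"twist":[0,0,0],"grip":-1},{"translation":[1.5,0,0],"twist":[0,0,0],"grip":-1},{"translation":[1.5,0,0],"twist":[0,0,0],"grip":-1},{"translation":[1.5,0,0],"twist":[0,0,0],"grip":-1},{"translation":[1.5,0,0],"twist":[0,0,0],"grip":-1},{"translation":[1.5,0,0],"twist":[0,0,0],"grip":-1},{"translation":[1.5,0,0],"twist":[0,0,0],"grip":-1},{"translation":[1.5,0,0],"twist":[0,0,0],"grip":-1},{"translation":[1.5,0,0],"twist":[0,0,0],"grip":-1},{"translation":[1.5,0,0],"twist":[0,0,0],"grip":-1}]' 8
python3 go.py 545.3 -45.6 31 98.33
```

```text
t: 13.2
tool_pos: [0.5397, -0.0076, 0.0313]
orientation: [2.054, 2.376, 0.004]
force: [-0.2, -1.2, -1.1]
opening: 0.0446
t 13.2 pos [539.7  -7.6  31.3] yaw 98.3 F [-0.21 -1.19 -1.13] open 44.6
in tool now [-38.4   0.1   0.3] after turning [-38.4   0.1   0.3] twist [ 0.002 -0.001 -0.   ]
```

```bash
python3 -m pendant '[{"translation":[1.5,0,0],"twist":[0,0,0],"grip":-1},{"translation":[1.5,0,0],"twist":[0,0,0],"grip":-1},{"translation":[1.5,0,0],"twist":[0,0,0],"grip":-1},{"translation":[1.5,0,0],"twist":[0,0,0],"grip":-1},{"translation":[1.5,0,0],"twist":[0,0,0],"grip":-1},{"translation":[0,0,0],"twist":[0,0,0],"grip":-1},{"translation":[0,0,0],"twist":[0,0,0],"grip":-1},{"translation":[0,0,0],"twist":[0,0,0],"grip":-1},{"translation":[0,0,0],"twist":[0,0,0],"grip":-1},{"translation":[0,0,0],"twist":[0,0,0],"grip":-1}]' 8
python3 go.py 545.3 -45.6 31 98.33
```

```text
t: 14.2
tool_pos: [0.5384, 0.0008, 0.0313]
orientation: [2.054, 2.376, 0.004]
force: [-1.0, -0.9, -0.9]
opening: 0.0449
t 14.2 pos [538.4   0.8  31.3] yaw 98.32 F [-0.97 -0.93 -0.86] open 44.9
in tool now [-46.9   0.1   0.3] after turning [-46.9   0.1   0.3] twist [ 0.002 -0.001 -0.   ]
```

```bash
python3 -m pendant '[{"translation":[1.5,0,0],"twist":[0,0,0],"grip":-1},{"translation":[1.5,0,0],"twist":[0,0,0],"grip":-1},{"translation":[1.5,0,0],"twist":[0,0,0],"grip":-1},{"translation":[1.5,0,0],"twist":[0,0,0],"grip":-1},{"translation":[1.5,0,0],"twist":[0,0,0],"grip":-1},{"translation":[1.5,0,0],"twist":[0,0,0],"grip":-1},{"translation":[1.5,0,0],"twist":[0,0,0],"grip":-1},{"translation":[1.5,0,0],"twist":[0,0,0],"grip":-1},{"translation":[0,0,0],"twist":[0,0,0],"grip":-1},{"translation":[0,0,0],"twist":[0,0,0],"grip":-1}]' 8
python3 go.py 545.3 -45.6 31 98.33
```

```text
t: 15.2
tool_pos: [0.5377, 0.0059, 0.0317]
orientation: [2.048, 2.368, -0.008]
force: [-1.1, -2.8, -1.1]
opening: 0.0448
t 15.2 pos [537.7   5.9  31.7] yaw 98.29 F [-1.13 -2.79 -1.08] open 44.8
in tool now [-52.    0.1   1.3] after turning [-52.1   0.    0.7] twist [ 0.003  0.012 -0.001]
```

```bash
python3 -m pendant '[{"translation":[0,0,0],"twist":[0.003,0.012,0],"grip":-1},{"translation":[0,0,0],"twist":[0,0,0],"grip":-1},{"translation":[1,0,0],"twist":[0,0,0],"grip":-1},{"translation":[1,0,0],"twist":[0,0,0],"grip":-1},{"translation":[1,0,0],"twist":[0,0,0],"grip":-1},{"translation":[1,0,0],"twist":[0,0,0],"grip":-1},{"translation":[1,0,0],"twist":[0,0,0],"grip":-1},{"translation":[1,0,0],"twist":[0,0,0],"grip":-1},{"translation":[1,0,0],"twist":[0,0,0],"grip":-1},{"translation":[1,0,0],"twist":[0,0,0],"grip":-1}]' 8
python3 go.py 545.3 -45.6 31 98.33
python3 - <<'E'
from h import *
for n in('top','side'):
    p,d=snap(n,n+'2')
a=cv2.imread('pics/top2.png')[130:260,180:380]; b=cv2.imread('pics/side2.png')[170:320,200:400]
cv2.imwrite('pics/both2.png',np.hstack([cv2.resize(a,(400,260),interpolation=2),cv2.resize(b,(347,260),interpolation=2)]))
E
```

```text
t: 16.2
tool_pos: [0.5377, 0.0062, 0.0318]
orientation: [2.051, 2.369, -0.011]
force: [-1.1, -7.7, -2.5]
opening: 0.0449
t 16.2 pos [537.7   6.2  31.8] yaw 98.25 F [-1.15 -7.71 -2.54] open 44.9
in tool now [-52.4   0.1   1.4] after turning [-52.4   0.    0.8] twist [-0.     0.011 -0.001]
```

View pics/both2.png

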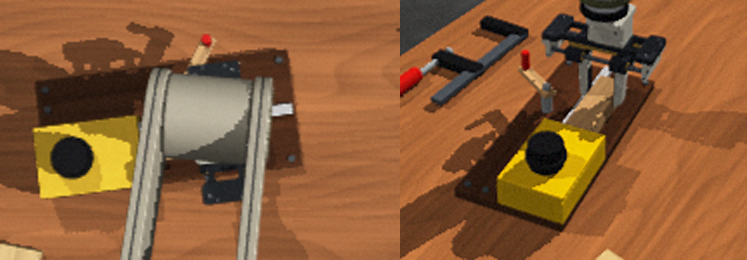

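The blank is about 34 mm inside the mouth. The tool stopped advancing and the force rose to 7.7 N, below the 16 N slip limit. I'll relax, open the gripper and lift off.

```bash
python3 -m pendant '[{"translation":[0,0,0],"twist":[0,0,0],"grip":-1},{"translation":[0,0,0],"twist":[0,0,0],"grip":-1},{"translation":[0,0,0],"twist":[0,0,0],"grip":0.5},{"translation":[0,0,0],"twist":[0,0,0],"grip":0.5},{"translation":[0,0,0],"twist":[0,0,0],"grip":0.5},{"translation":[0,0,0],"twist":[0,0,0],"grip":0.5},{"translation":[0,0,-10],"twist":[0,0,0],"grip":0.5},{"translation":[0,0,-30],"twist":[0,0,0],"grip":0.5},{"translation":[0,0,-40],"twist":[0,0,0],"grip":0.5},{"translation":[0,0,-40],"twist":[0,0,0],"grip":0.5}]' 8
python3 go.py 537.7 6.2 31 98.33
```

```text
t: 17.3
tool_pos: [0.5335, 0.0095, 0.151]
orientation: [-2.054, -2.374, 0.017]
force: [0.8, 0.2, -0.6]
opening: 0.0698
t 17.3 pos [533.5   9.5 151. ] yaw 98.28 F [ 0.83  0.17 -0.61] open 69.8
in tool now [ -3.2   4.9 120. ] after turning [ -3.9   3.7 120. ] twist [-0.01   0.006 -0.001]
```

```bash
python3 go.py 673.5 31.7 130 98.33
python3 - <<'E'
from h import *
p,d=snap('side','side3')
cv2.imwrite('pics/s3.png',cv2.resize(cv2.imread('pics/side3.png')[150:320,200:440],(720,510),interpolation=2))
E
```

```text
t 17.3 pos [533.5   9.5 151. ] yaw 98.28 F [ 0.83  0.17 -0.61] open 69.8
in tool now [  1.9 141.9  19.6] after turning [  1.6 141.7  21. ] twist [-0.01   0.006 -0.001]
```

View pics/s3.png

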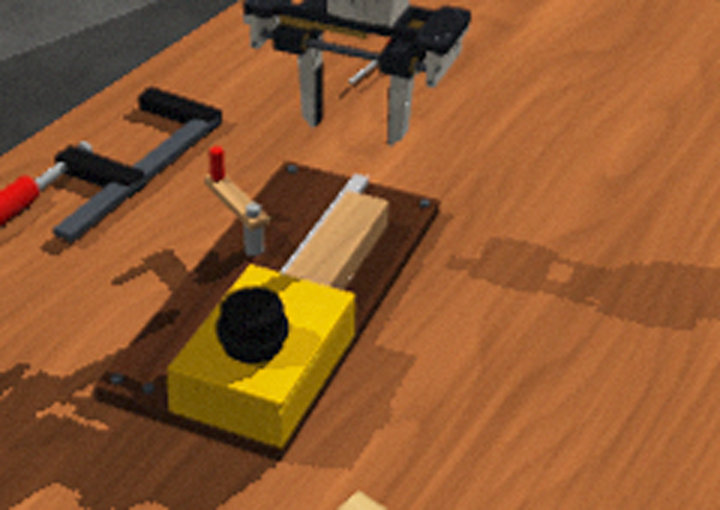

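The blank lies flat and flush along the fence under the hood, and the gripper is clear of it. The pin is at side pixel (272,204). Next I move to it.

```bash
python3 -c "
from h import *
print(ray('side',272.2,205,.078))"
python3 -m pendant '[{"translation":[0,30,5],"twist":[-0.005,0.003,0],"grip":0},{"translation":[0,35,5],"twist":[-0.005,0.003,0],"grip":0},{"translation":[1,35,5],"twist":[0,0,0],"grip":0},{"translation":[1,30,5],"twist":[0,0,0],"grip":0},{"translation":[0,12,0],"twist":[0,0,0],"grip":0},{"translation":[0,0,0],"twist":[0,0,0],"grip":0},{"translation":[0,0,0],"twist":[0,0,0],"grip":0},{"translation":[0,0,0],"twist":[0,0,0],"grip":0},{"translation":[0,0,0],"twist":[0,0,0],"grip":0},{"translation":[0,0,0],"twist":[0,0,0],"grip":0}]' 10
python3 go.py 673.5 31.7 66 98.33
```

```text
[0.6678152  0.03871399 0.078     ]
t: 18.35
tool_pos: [0.6857, 0.0326, 0.1528]
orientation: [2.042, 2.361, 0.027]
force: [-0.1, 0.4, -0.3]
opening: 0.0465
t 18.35 pos [685.7  32.6 152.8] yaw 98.28 F [-0.06  0.4  -0.25] open 46.5
in tool now [  1.2 -14.4  86.4] after turning [  0.9 -12.2  86.8] twist [ 0.026  0.004 -0.001]
```

Run:
```python
from h import *
for n,f,w in(('side','side0',(262,282,190,225)),('top','top0',(272,292,140,160))):
    p=np.load(f'/tmp/{f}.npz')['p']; h=cv2.cvtColor(p,cv2.COLOR_RGB2HSV); m=((h[...,0]<6)|(h[...,0]>174))&(h[...,1]>150)&(h[...,2]>70)
    u0,u1,v0,v1=w; v,u=np.nonzero(m[v0:v1,u0:u1]); u=u+u0; v=v+v0
    print(n,len(u),u.min(),u.max(),v.min(),v.max(),u.mean(),v.mean(),[ray(n,u.mean(),v.mean(),z).round(4) for z in(.078,.09)])
```

```text
side 50 270 274 199 209 271.96 203.9 [array([0.6718, 0.0344, 0.078 ]), array([0.6609, 0.0488, 0.09  ])]
top 23 281 285 147 152 282.95652173913044 149.6086956521739 [array([0.6724, 0.032 , 0.078 ]), array([0.6705, 0.0313, 0.09  ])]
```

```bash
python3 -m pendant '[{"translation":[0,-4,0],"twist":[0.013,0.002,0],"grip":0},{"translation":[1,-4,10],"twist":[0.013,0.002,0],"grip":0},{"translation":[1,-4,10],"twist":[0,0,0],"grip":0},{"translation":[0,0,10],"twist":[0,0,0],"grip":0},{"translation":[0,0,5],"twist":[0,0,0],"grip":0},{"translation":[0,0,0],"twist":[0,0,0],"grip":0},{"translation":[0,0,0],"twist":[0,0,0],"grip":0},{"translation":[0,0,0],"twist":[0,0,0],"grip":0},{"translation":[0,0,0],"twist":[0,0,0],"grip":0},{"translation":[0,0,0],"twist":[0,0,0],"grip":0}]' 10
python3 go.py 673.5 33 66 98.33
```

```text
t: 19.35
tool_pos: [0.6713, 0.0326, 0.114]
orientation: [-2.054, -2.374, 0.004]
force: [-0.7, 0.1, 0.0]
opening: 0.0465
t 19.35 pos [671.3  32.6 114. ] yaw 98.26 F [-0.73  0.13  0.01] open 46.5
in tool now [ 0.   2.4 48. ] after turning [ 0.   2.3 48. ] twist [-0.003 -0.    -0.001]
```

```bash
python3 -m pendant '[{"translation":[0,1,15],"twist":[0,0,0],"grip":0},{"translation":[0,1,15],"twist":[0,0,0],"grip":0},{"translation":[0,0,12],"twist":[0,0,0],"grip":0},{"translation":[0,0,4],"twist":[0,0,0],"grip":-0.5},{"translation":[0,0,0],"twist":[0,0,0],"grip":-1},{"translation":[0,0,0],"twist":[0,0,0],"grip":-1},{"translation":[0,0,0],"twist":[0,0,0],"grip":-1},{"translation":[0,0,0],"twist":[0,0,0],"grip":-1},{"translation":[0,0,0],"twist":[0,0,0],"grip":-1},{"translation":[0,0,0],"twist":[0,0,0],"grip":-1}]' 10
python3 go.py 673.5 33 66 98.33
```

```text
t: 20.35
tool_pos: [0.6733, 0.0328, 0.0628]
orientation: [-2.054, -2.374, 0.004]
force: [0.7, -0.0, -3.7]
opening: 0.0137
t 20.35 pos [673.3  32.8  62.8] yaw 98.25 F [ 0.67 -0.04 -3.67] open 13.7
in tool now [ 0.2  0.3 -3.2] after turning [ 0.2  0.3 -3.2] twist [-0.003 -0.    -0.001]
```

```bash
python3 -m pendant '[{"translation":[0,0,-2],"twist":[0,0,0],"grip":-1},{"translation":[-5.5,-4.5,0],"twist":[0,0,0],"grip":-1},{"translation":[-5.5,-4.5,0],"twist":[0,0,0],"grip":-1},{"translation":[-4.5,-5.5,0],"twist":[0,0,0],"grip":-1},{"translation":[-4.5,-5.5,0],"twist":[0,0,0],"grip":-1},{"translation":[-3.3,-6,0],"twist":[0,0,0],"grip":-1},{"translation":[-3.3,-6,0],"twist":[0,0,0],"grip":-1},{"translation":[-2,-6.7,0],"twist":[0,0,0],"grip":-1},{"translation":[-2,-6.7,0],"twist":[0,0,0],"grip":-1},{"translation":[0,0,0],"twist":[0,0,0],"grip":-1}]' 10
cat > pin.py <<'E'
from h import *
s=robot.read_state(); a=np.radians(98.33); x=np.array([np.cos(a),np.sin(a)]); y=np.array([-x[1],x[0]])
r=1000*s['tool_pos'][:2]-np.array([610.4,62.9]); r=np.array([r@x,r@y]); th=np.arctan2(-r[0],-r[1])
print('theta',th.round(3),'radius',np.hypot(*r).round(1),'jig rel',r.round(1))
for t in np.append(np.arange(th+.1,3.14,.1),3.15): 
    n=70*np.array([-np.sin(t),-np.cos(t)]); print(t.round(2),(n-r)[0].round(1),-(n-r)[1].round(1)); r=n
E
python3 go.py 673.5 33 66 98.33; python3 pin.py
```

```text
t: 21.35
tool_pos: [0.6311, -0.0081, 0.0637]
orientation: [2.057, 2.373, -0.003]
force: [1.1, -1.9, -6.4]
opening: 0.0137
t 21.35 pos [631.1  -8.1  63.7] yaw 98.17 F [ 1.05 -1.89 -6.37] open 13.7
in tool now [34.7 47.9 -2.5] after turning [34.6 48.  -2.3] twist [-0.001  0.002 -0.003]
theta 1.433 radius 74.0 jig rel [-73.3 -10.2]
1.53 3.3 -7.5
1.63 0.1 -7.0
1.73 0.8 -7.0
1.83 1.5 -6.8
1.93 2.2 -6.7
2.03 2.8 -6.4
2.13 3.4 -6.1
2.23 4.0 -5.7
2.33 4.6 -5.3
2.43 5.1 -4.8
2.53 5.5 -4.3
2.63 5.9 -3.7
2.73 6.3 -3.1
2.83 6.6 -2.5
2.93 6.8 -1.8
3.03 6.9 -1.1
3.13 7.0 -0.4
3.15 1.2 -0.0
```

```bash
python3 -m pendant '[{"translation":[1.5,-7,0],"twist":[0,0,0],"grip":-1},{"translation":[1,-7,0],"twist":[0,0,0],"grip":-1},{"translation":[1,-7,0],"twist":[0,0,0],"grip":-1},{"translation":[2,-7,0],"twist":[0,0,0],"grip":-1},{"translation":[2.5,-6.5,0],"twist":[0,0,0],"grip":-1},{"translation":[3,-6.5,0],"twist":[0,0,0],"grip":-1},{"translation":[3.5,-6,0],"twist":[0,0,0],"grip":-1},{"translation":[4,-5.5,0],"twist":[0,0,0],"grip":-1},{"translation":[4.5,-5,0],"twist":[0,0,0],"grip":-1},{"translation":[0,0,0],"twist":[0,0,0],"grip":-1}]' 10
python3 go.py 673.5 33 66 98.33; python3 pin.py
```

```text
t: 22.35
tool_pos: [0.5664, 0.0068, 0.0647]
orientation: [2.055, 2.372, -0.005]
force: [0.1, -0.4, -4.9]
opening: 0.0141
t 22.35 pos [566.4   6.8  64.7] yaw 98.19 F [ 0.12 -0.38 -4.9 ] open 14.1
in tool now [ 10.6 109.7  -1.3] after turning [ 10.4 109.7  -1.3] twist [ 0.     0.005 -0.002]
theta 2.382 radius 71.3 jig rel [-49.1  51.6]
2.48 6.2 -3.7
2.58 5.7 -4.0
2.68 6.1 -3.4
2.78 6.4 -2.8
2.88 6.7 -2.1
2.98 6.8 -1.5
3.08 7.0 -0.8
3.15 4.8 -0.1
```

```bash
python3 -m pendant '[{"translation":[6,-4,0],"twist":[0,0,0],"grip":-1},{"translation":[6,-4,0],"twist":[0,0,0],"grip":-1},{"translation":[6,-3.5,0],"twist":[0,0,0],"grip":-1},{"translation":[6.5,-3,0],"twist":[0,0,0],"grip":-1},{"translation":[6.5,-2,0],"twist":[0,0,0],"grip":-1},{"translation":[6.5,-1.5,0],"twist":[0,0,0],"grip":-1},{"translation":[6,-1,0],"twist":[0,0,0],"grip":-1},{"translation":[4,0,0],"twist":[0,0,0],"grip":-1},{"translation":[2,0,0],"twist":[0,0,0],"grip":-1},{"translation":[2,0,0],"twist":[0,0,0],"grip":-1}]' 10
python3 go.py 673.5 33 66 98.33; python3 pin.py
```

```text
t: 23.35
tool_pos: [0.5408, 0.0549, 0.0654]
orientation: [2.046, 2.364, -0.01]
force: [4.7, -13.2, -7.0]
opening: 0.0136
t 23.35 pos [540.8  54.9  65.4] yaw 98.25 F [  4.68 -13.17  -6.98] open 13.6
in tool now [-40.7 128.2   0.7] after turning [-40.9 128.2  -0.6] twist [ 0.005  0.015 -0.001]
theta -3.111 radius 70.1 jig rel [ 2.1 70.1]
-3.01 7.0 0.7
-2.91 6.9 1.3
-2.81 6.7 1.9
-2.71 6.5 2.6
-2.61 6.2 3.2
-2.51 5.9 3.8
-2.41 5.4 4.4
-2.31 5.0 4.9
-2.21 4.5 5.4
-2.11 3.9 5.8
-2.01 3.3 6.2
-1.91 2.7 6.5
-1.81 2.0 6.7
-1.71 1.3 6.9
-1.61 0.6 7.0
-1.51 -0.1 7.0
-1.41 -0.8 7.0
-1.31 -1.5 6.8
-1.21 -2.1 6.7
-1.11 -2.8 6.4
-1.01 -3.4 6.1
-0.91 -4.0 5.7
-0.81 -4.6 5.3
-0.71 -5.1 4.8
-0.61 -5.5 4.3
-0.51 -5.9 3.7
-0.41 -6.3 3.1
-0.31 -6.5 2.5
-0.21 -6.8 1.8
-0.11 -6.9 1.1
-0.01 -7.0 0.4
0.09 -7.0 -0.3
0.19 -6.9 -1.0
0.29 -6.8 -1.7
0.39 -6.6 -2.3
0.49 -6.3 -3.0
0.59 -6.0 -3.6
0.69 -5.6 -4.2
0.79 -5.2 -4.7
0.89 -4.7 -5.2
0.99 -4.1 -5.6
1.09 -3.5 -6.0
1.19 -2.9 -6.4
1.29 -2.3 -6.6
1.39 -1.6 -6.8
1.49 -0.9 -6.9
1.59 -0.2 -7.0
1.69 0.5 -7.0
1.79 1.2 -6.9
1.89 1.9 -6.7
1.99 2.5 -6.5
2.09 3.2 -6.2
2.19 3.8 -5.9
2.29 4.3 -5.5
2.39 4.9 -5.0
2.49 5.3 -4.5
2.59 5.8 -4.0
2.69 6.1 -3.4
2.79 6.4 -2.7
2.89 6.7 -2.1
2.99 6.9 -1.4
3.09 7.0 -0.7
3.15 4.3 -0.1
```

The pin is at its end stop: 13 N reaction at an angle of about π. I'll relax, open, lift and back away for the final look.

```bash
python3 -m pendant '[{"translation":[0,0,0],"twist":[0,0,0],"grip":-1},{"translation":[0,0,0],"twist":[0,0,0],"grip":-1},{"translation":[0,0,0],"twist":[0,0,0],"grip":0},{"translation":[0,0,0],"twist":[0,0,0],"grip":0},{"translation":[0,0,0],"twist":[0,0,0],"grip":0},{"translation":[0,0,0],"twist":[0,0,0],"grip":0},{"translation":[0,0,-10],"twist":[0,0,0],"grip":0},{"translation":[0,0,-30],"twist":[0,0,0],"grip":0},{"translation":[0,0,-40],"twist":[0,0,0],"grip":0},{"translation":[0,0,-40],"twist":[0,0,0],"grip":0}]' 10 &&
python3 -m pendant '[{"translation":[0,0,-20],"twist":[0,0,0],"grip":0},{"translation":[-40,0,0],"twist":[0,0,0],"grip":0},{"translation":[-45,0,0],"twist":[0,0,0],"grip":0},{"translation":[-45,0,0],"twist":[0,0,0],"grip":0},{"translation":[-45,0,0],"twist":[0,0,0],"grip":0},{"translation":[-45,0,0],"twist":[0,0,0],"grip":0},{"translation":[-40,0,0],"twist":[0,0,0],"grip":0},{"translation":[-20,0,0],"twist":[0,0,0],"grip":0},{"translation":[0,0,0],"twist":[0,0,0],"grip":0},{"translation":[0,0,0],"twist":[0,0,0],"grip":0}]'
python3 - <<'E'
from h import *
for n in('top','side'): p,d=snap(n,n+'4')
a=cv2.imread('pics/top4.png')[130:250,180:360]; b=cv2.imread('pics/side4.png')[180:300,220:360]
cv2.imwrite('pics/both4.png',np.vstack([cv2.resize(a,(450,300),interpolation=2),cv2.resize(b,(450,300),interpolation=2)]))
q=np.load('/tmp/top4.npz'); d=q['d'];p=q['p']; Z=cloud('top',d)[...,2]; hsv=cv2.cvtColor(p,cv2.COLOR_RGB2HSV)
m=np.zeros(d.shape,bool); m[180:225,252:330]=1; m&=(Z>.04)&(Z<.056)&(hsv[...,2]>90)
c=max(cv2.findContours(m.astype(np.uint8),0,1)[0],key=cv2.contourArea).reshape(-1,2)
r=cv2.minAreaRect((1000*np.array([ray('top',u,v,.048)[:2] for u,v in c])).astype(np.float32)); print(r,cv2.boxPoints(r),np.median(Z[m]))
E
```

```text
t: 24.35
tool_pos: [0.5344, 0.0582, 0.1845]
orientation: [2.052, 2.374, -0.024]
force: [0.4, 0.1, -0.4]
opening: 0.0463
t: 25.35
tool_pos: [0.5822, -0.2275, 0.2302]
orientation: [2.034, 2.363, -0.002]
force: [0.4, -0.9, 0.0]
opening: 0.0467
((536.5604858398438, 42.727413177490234), (57.734798431396484, 162.7910614013672), 8.141789436340332) [[496.4565   119.214226]
 [519.5116   -41.935993]
 [576.6644   -33.7594  ]
 [553.6094   127.39082 ]] 0.04733600823736894
```

View pics/both4.png

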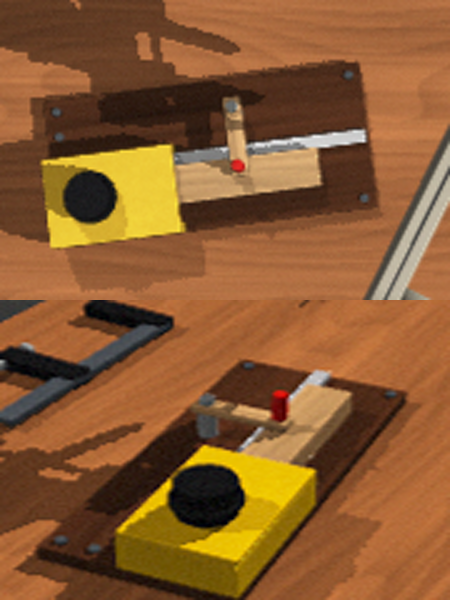

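The views show the hold-down straight across the blank, with the pin at top-crop (237,166), and the blank flush with the fence and its trailing end at top-crop (320,170). I'll do one last numeric check on the blank's edge direction and offset.

Run:
```python
from h import *
q=np.load('/tmp/top4.npz'); p=q['p'].astype(float); Z=cloud('top',q['d'])[...,2]
def fit(u0,u1,v0,v1,z,n):
    P=[]
    for u in range(u0,u1):
        g=np.abs(np.diff(p[v0(u):v1(u),u].sum(1))); k=np.argmax(g); w=g[max(0,k-1):k+2]
        P.append(1000*ray('top',u,v0(u)+.5+(np.arange(max(0,k-1),max(0,k-1)+len(w))*w).sum()/w.sum(),z)[:2])
    P=np.array(P,np.float32); vx,vy,x,y=cv2.fitLine(P,cv2.DIST_HUBER,0,.01,.01).ravel(); 
    print(n,'angle',np.degrees(np.arctan2(vy,vx))%180, 'y off', (np.array([x,y])-[526.1,85.9])@[-.9895,-.1448])
# near (+y) side edge of blank, crop (180,202)->(320,187) => full px
e=lambda u:130+(202-(( u-180)*2.5-180)*15/140)/2.5
fit(256,305,lambda u:int(e(u))-4,lambda u:int(e(u))+5,.048,'blank near edge')
f=lambda u:130+(134-((u-180)*2.5-325)*-0+0)/2.5
print('trailing px fence z',ray('top',308,197,.048))
for f0 in('top0','top4'):
    a=np.load(f'/tmp/{f0}.npz')['p']; h=cv2.cvtColor(a,cv2.COLOR_RGB2HSV)
    for nm,(u0,u1,v0,v1),mm in(('driverhandle/clamp red',(220,470,60,160),(h[...,1]>180)&((h[...,0]<8)|(h[...,0]>172))),):
        for u0,u1 in((225,270),(410,460)): v,u=np.nonzero(mm[75:160,u0:u1]); print(f0,nm,u.mean()+u0,v.mean()+75)
```

```text
blank near edge angle 98.40948 y off 24.508282652587916
trailing px fence z [ 0.53954693 -0.04198145  0.048     ]
top0 driverhandle/clamp red 250.34843205574913 89.51219512195122
top0 driverhandle/clamp red 435.2271186440678 146.39322033898304
top4 driverhandle/clamp red 250.34843205574913 89.51219512195122
top4 driverhandle/clamp red 445.11764705882354 144.55882352941177
```

```bash
python3 -c "
from plant import robot
print(robot.close_job())"
```

```text
the job is handed in; nothing more can be done
None
```

The blank is in the jig against the hidden stop, the hold-down is swung fully across it, and I handed the job in at about 25.5 s of the 56 s allowed. `close_job` gives no verdict, so everything below is from my own checks.

**Placing:** I seated the blank on the base and pressed it against the fence (about 5 N). I then slid it in with a light 8 N grip until it would go no further. It stopped about 34 mm past the mouth. The highest force I read was 7.7 N, under the stop's 16 N slip limit, and the blank did not advance under that push. I then turned the pin to its end stop, where the reaction was about 13 N.

**Last checks:**
- **Flushness:** the blank's edge runs at 98.4° against the fence's 98.3°. Its near edge is about 45 mm from the fence face, so any gap is about zero.
- **Flatness:** its top is 47.3 mm above the bench, against 48 mm expected.
- **Against the stop:** its trailing end is still where it was at contact, to about 1 mm. I cannot see the stop itself, so its not moving is inferred from the low force and the blank holding still.
- **Hold-down:** it lies straight across the blank at about π in the pictures and by the pin position.

**Checks that disagreed or fell short:**
- **Fence position:** the camera and the touch on the fence differed by 2–3 mm, so I went by touch.
- **Screwdriver:** its red patch read about 10 pixels off in the last image. I put this down to the arm partly covering it but did not confirm it; the robot never worked near it.
- **Clamp:** its red handle read exactly the same before and after.
- **Offcut:** I did not re-measure it.

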